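# Dry run of the weld sequence on three witness caps

### The job

Make the dry run of the weld order on the clamped channel: with the fingertips, touch the red witness cap, then the yellow, then the blue, pushing each lightly straight down about half way and never onto its stop; the caps stay where they are left. Do not pick up, shift or tip the caps' feet, leave the tube stub, nut, round blank and bottle where they are, and finish clear of everything.

Things in the scene. Friction and masses are not known exactly. Their poses are not given: they have to be found in the camera images.
- red_top (a point): centre of the flat top face of the red witness cap, a red plastic disc 36 mm across and 10 mm thick on a white stem; z up. It stands 60 mm above the channel's top at the start and sinks with the cap. This is the spot to touch, from straight above.
- red_cap (a joint): how far the red cap has been pushed down, m: 0 = fully up (start), 0.020 = at its stop. Pushed straight down with about 3 N it slides, and it stays where it is left (friction, no spring).
- red_foot: loose black round foot with a steel collar that carries the red cap, 52 mm across, 0.5 kg, standing free on the channel; 30 mm high. Origin: centre of its underside, z up.
- yellow_top (a point): centre of the flat top face of the yellow witness cap, a yellow plastic disc 36 mm across and 10 mm thick on a white stem; z up. It stands 72 mm above the channel's top at the start and sinks with the cap. This is the spot to touch, from straight above.
- yellow_cap (a joint): how far the yellow cap has been pushed down, m: 0 = fully up (start), 0.020 = at its stop. Pushed straight down with about 3 N it slides, and it stays where it is left (friction, no spring).
- yellow_foot: loose black round foot with a steel collar that carries the yellow cap, 52 mm across, 0.5 kg, standing free on the channel; 42 mm high. Origin: centre of its underside, z up.
- blue_top (a point): centre of the flat top face of the blue witness cap, a blue plastic disc 36 mm across and 10 mm thick on a white stem; z up. It stands 84 mm above the channel's top at the start and sinks with the cap. This is the spot to touch, from straight above.
- blue_cap (a joint): how far the blue cap has been pushed down, m: 0 = fully up (start), 0.020 = at its stop. Pushed straight down with about 3 N it slides, and it stays where it is left (friction, no spring).
- blue_foot: loose black round foot with a steel collar that carries the blue cap, 52 mm across, 0.5 kg, standing free on the channel; 54 mm high. Origin: centre of its underside, z up.
- channel: fixed galvanised steel channel (the workpiece), flat top 200 mm (its x) by 500 mm (its y), 50 mm high, clamped at both y ends by yellow screw clamps that rise to 114 mm above the table at y = +-236 to 268 mm. Origin: centre of its underside, on the table.
- stub: loose bystander: steel tube stub, 34 mm across, 34 mm high, standing on the channel. Origin: centre of its underside.
- nut: loose bystander: square brass weld nut 26 x 26 x 14 mm, lying on the channel. Origin: centre of its underside.
- blank: loose bystander: round copper-coloured blank, 64 mm across, 6 mm thick, flat on the table to the robot's right of the channel. Origin: centre of its underside.
- bottle: loose bystander: blue bottle with a black cap, 70 mm across, 190 mm high, standing on the table to the robot's left. Origin: centre of its underside.

How it is judged (in metres and radians):
On the way, in this order (a step that is already met when the one before it is completed fails the run):
1. the red cap has been touched down by at least 4 mm (value of joint red_cap above 0.004 m), for 0.1 s.
2. the yellow cap has been touched down by at least 4 mm (value of joint yellow_cap above 0.004 m), for 0.1 s.
3. the blue cap has been touched down by at least 4 mm (value of joint blue_cap above 0.004 m), for 0.1 s.
At the end, for the whole second after the job is handed in: All three caps stand pushed down by 4 to 17 mm of their 20 mm travel, touched in the order red, yellow, blue; their feet stand upright (within 0.2 rad), at rest, within 12 mm of where they were (value of joint red_cap between 0.004 and 0.017 m and value of joint yellow_cap between 0.004 and 0.017 m and value of joint blue_cap between 0.004 and 0.017 m and distance of each of red_foot, yellow_foot, blue_foot from where it was at the start of the episode below 0.012 m and angle between each of red_foot, yellow_foot, blue_foot's own z axis and vertical below 0.2 rad and linear speed of each of red_foot, yellow_foot, blue_foot below 0.02 m/s).
It fails at once if the yellow cap is pushed down before the red one (value of joint yellow_cap above 0.002 m and value of joint red_cap below 0.004 m).
It fails at once if the blue cap is pushed down before the red and the yellow one (value of joint blue_cap above 0.002 m and value of joint any of red_cap, yellow_cap below 0.004 m).
It fails at once if a cap is pushed against its stop (more than 17 mm of 20) (value of joint any of red_cap, yellow_cap, blue_cap above 0.017 m).
It fails at once if a cap's foot is shifted or lifted by more than 12 mm or tipped by more than 0.2 rad (distance of any of red_foot, yellow_foot, blue_foot from where it was at the start of the episode above 0.012 m or angle between any of red_foot, yellow_foot, blue_foot's own z axis and vertical above 0.2 rad).
It fails at once if the stub, nut, blank or bottle is moved by more than 15 mm (distance of any of stub, nut, blank, bottle from where it was at the start of the episode above 0.015 m).
It also fails if it takes over 61 s, if anything falls off the work surface, if the arm or the gripper's body presses on something with over 40 N, if the wrist force passes 120 N, or if a joint passes its speed limit or range.

### The arm

A 6-joint arm with a two-finger parallel gripper is mounted at the origin on the work surface. World frame = base frame: x ahead of the robot, y to its left, z up, the work surface at z = 0. Lengths are in m, angles in degrees, forces in N, time in s.
With the tool pointing down it reaches from about 0.35 to 0.875 m from the base axis. Payload 4.2 kg.
Tool frame: the origin (TCP) lies at the very end of the fingers, on their centre line; the grasp point (between the pads) lies 19 mm behind it (tcp_to_grasp is the z of the grasp point in the tool frame, in m); z points along the fingers, y is the direction in which the jaws open and shut (so a half turn about z gives the same grasp; the last joint's range is limited). The gripper opens to 87 mm and grips with 3 to 60 N. Pads are 19 mm wide; open, the fingers measure 117 mm over their backs; the gripper's body (75 mm by 190 mm) begins 51 mm behind the grasp point.
Start: joints at [-52.964, 22.042, 0.453, 0, -68.411, -14.817], TCP at [0.236, -0.579, 0.223] pointing down, gripper open.
Joint ranges: [-179.83, 179.83], [-69.29, 118.12], [-61.27, 80.66], [-181.25, 117.63], [-171.15, -9.14], [-177.46, 177.46]. Speed limits (degrees/s): [159.86, 159.86, 180, 180, 180, 180].

### API

Orientations are given as a 3x3 rotation matrix whose columns are the frame's x, y, z axes.
In Python, from station import sense, capture, camera_params, finish_job, tcp_to_grasp gives the robot as it stands.
- The arm moves only by the shell command python3 -m inch 'ROWS'. ROWS is JSON, a list of rows, each an object of numbers: "jaw": the closure in counts, from 0 (fully open) to 255 (shut); "x", "y", "z": the shift along the world's x, y, z normalised to -1 to 1, where 1 is 0.06 m; "ax", "ay", "az": the turn, a rotation vector about the world's x, y, z normalised to -1 to 1, where 1 is 10 degrees. A call has 1 to 12 rows; each row shifts and turns the pose as measured when the row begins; what a row does not reach is not made up. A row lasts 1/8 s, in which the tool goes at most 62.5 mm and 10.7 degrees, less where a joint would pass 70% of its speed; a pose out of reach is approached as far as the arm can. A call with a number of a shift or a turn outside -1 to 1 is refused whole. A call with a gripper value outside its range is refused whole. The fingers move at their own pace and stop on an object; the grip force is fixed at half the most. Time passes only in rows, so rows that do not move let the fingers close. It gives the time, the measured TCP pose, the force and the opening at its end, in the units of the state.
- sense(): the state, without advancing time (a new reading comes with each control period).
- capture(name): name is "side" or "top" or "wrist"; returns the picture (400x640x3 uint8, red, green, blue); there is no depth.
- camera_params(name): a dict with "vfov" (degrees; the focal length in pixels is half the picture's height over the tangent of half this angle, whatever the lens; pixels are square), "cx", "cy" (the principal point, pixels), "R" (3x3) and "t" (3): a world point X has camera coordinates R X + t. Camera axes: x right, y down, z forward; pixel columns grow to the right and rows downward; lengths in m; the calibration is good to about 2 mm. A picture is of the moment at which its call begins: read the wrist's pose just before it. camera_params takes no time and is no camera call; for the wrist camera it gives the pose at the moment of the call.
- finish_job(): hands the job in, once; it reports no verdict.
The state is a dict: "time_s": time; "joints": joint angles; "joint_velocities": joint speeds; "effort": joint torques, N m; "tcp_pos": TCP position; "ee_rot": TCP orientation; "wrist_force": force on the tool from outside, world axes, zero at the start; "moment": the same for the moment, N m; "gripper_width": opening from 0.0 (shut) to 1.0 (fully open).
Only numpy, scipy, OpenCV 4.12 (cv2) and the standard library are available. Lean on these libraries where they do the work, as an engineer would, in place of code of your own. Each camera call takes 0.05 s, during which the arm holds its last target.

## Working session

There is one attempt and no reset: what is moved stays moved. The work goes in short steps, Python scripts to look and compute and a shell command to move; the robot and the scene stay as the last step left them, time stands still between calls to the robot, and variables do not carry over. Pictures are saved under pics/ and viewed, and the job is handed in when it is done.

```bash
mkdir -p pics; ls; python3 - <<'E'
from station import *
import cv2
s=sense();print({k:s[k] for k in ('time_s','tcp_pos','ee_rot','wrist_force','gripper_width')},tcp_to_grasp)
for n in('side','top'):
    cv2.imwrite(f'pics/{n}0.png',capture(n)[:,:,::-1]);print(n,camera_params(n))
E
```

```text
pics
{'time_s': 0.0, 'tcp_pos': array([ 0.23612493, -0.57801173,  0.22141439]), 'ee_rot': array([[-9.25813104e-01, -3.77980450e-01, -9.35456376e-04],
       [-3.77981598e-01,  9.25810810e-01,  2.06300475e-03],
       [ 8.62801620e-05,  2.26354213e-03, -9.99997434e-01]]), 'wrist_force': array([-1.16659249, -0.28958691,  0.75173841]), 'gripper_width': 1.0010957219542913} -0.0187
side {'vfov': 52.55670839979553, 'cx': 313.655985542419, 'cy': 199.48910393762333, 'R': array([[-9.86864109e-01, -1.61551332e-01, -6.30457038e-04],
       [-1.14791353e-01,  7.03958023e-01, -7.00903736e-01],
       [ 1.13675747e-01, -6.91624370e-01, -7.13255603e-01]]), 't': array([0.52152227, 0.10179221, 1.05722144])}
top {'vfov': 50.46129630684248, 'cx': 328.32666298264047, 'cy': 201.720092075596, 'R': array([[-0.02077162, -0.99966651, -0.01534295],
       [-0.99661861,  0.02192366, -0.07918781],
       [ 0.07949777,  0.01364621, -0.99674163]]), 't': array([0.05333752, 0.5127502 , 1.08192222])}
```

View pics/side0.png

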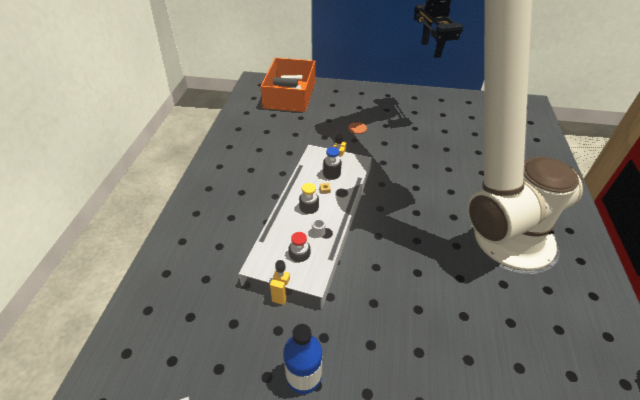

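View pics/top0.png

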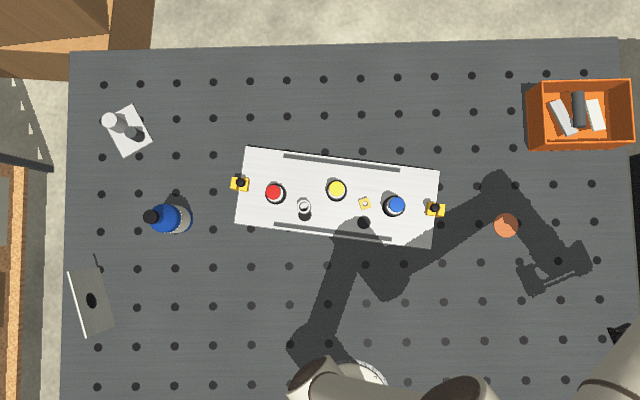

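```bash
cat > h.py <<'E'
import numpy as np,cv2
from station import *
def K(p,h=400):
    f=h/2/np.tan(np.radians(p['vfov']/2)); return f
def at(p,u,v,z):
    f=K(p); d=p['R'].T@np.array([(u-p['cx'])/f,(v-p['cy'])/f,1]); c=-p['R'].T@p['t']
    return c+d*(z-c[2])/d[2]
def proj(p,X):
    q=p['R']@np.array(X)+p['t'];f=K(p);return np.array([f*q[0]/q[2]+p['cx'],f*q[1]/q[2]+p['cy']])
E
python3 - <<'E'
from h import *
a=cv2.imread('pics/top0.png');b=cv2.imread('pics/side0.png')
cv2.imwrite('pics/topc.png',cv2.resize(a[140:255,225:450],None,fx=3.5,fy=3.5,interpolation=cv2.INTER_CUBIC))
c=[cv2.resize(b[y-20:y+30,x-25:x+25],(266,266),interpolation=cv2.INTER_CUBIC) for x,y in((299,240),(309,190),(333,155))]
cv2.imwrite('pics/sidec.png',np.hstack(c))
E
```

```text
(no output)
```

View pics/topc.png

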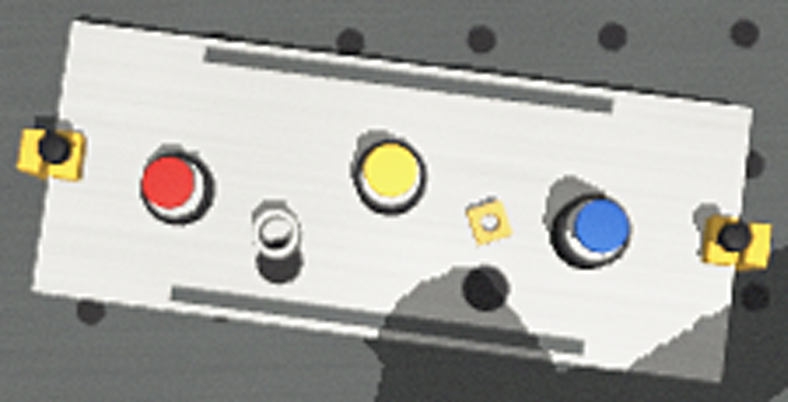

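View pics/sidec.png

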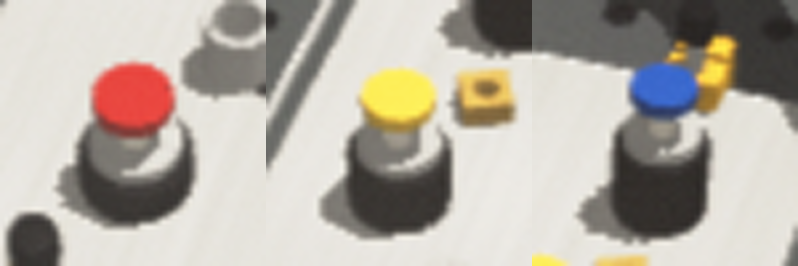

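The top crop shows the red cap centre at crop (169,182), yellow at (390,170) and blue at (600,223). The side crops show the face centres at about (133,92), (132,91) and (133,84).

```bash
python3 - <<'E'
from h import *
t=camera_params('top');s=camera_params('side')
T=[(169,182),(390,170),(600,223)];S=[(299-25+133/5.32,220+92/5.32),(309-25+132/5.32,170+91/5.32),(333-25+133/5.32,135+84/5.32)]
for n,a,b,z in zip('ryb',T,S,(.11,.122,.134)):
    u,v=225+a[0]/3.5-.36,140+a[1]/3.5-.36
    X=at(t,u,v,z);Y=at(s,b[0]-.4,b[1]-.4,z);print(n,X.round(4),Y.round(4))
for n,x,y,z in(('stub',278,232,.084),('nut',489,222,.064),('cl1',53,150,.114),('cl2',736,237,.114)):print(n,at(t,225+x/3.5-.36,140+y/3.5-.36,z).round(4))
# top-face from image colour
a=cv2.imread('pics/top0.png')
for n,lo,hi in(('r',(0,0,150),(90,90,255)),('y',(0,180,200),(130,255,255)),('b',(150,50,0),(255,150,110))):
    m=cv2.inRange(a[140:255,250:420],lo,hi);k,l,st,c=cv2.connectedComponentsWithStats(m)
    i=1+st[1:,4].argmax();print(n,st[i],c[i]+[250,140])
print([at(t,x,y,.05).round(3) for x,y in ((247,146),(439,171),(431,248),(235,223))])
E
```

```text
r [0.5338 0.1734 0.11  ] [0.5348 0.1728 0.11  ]
y [0.5373 0.022  0.122 ] [0.5386 0.0191 0.122 ]
b [ 0.4975 -0.1165  0.134 ] [ 0.4958 -0.1199  0.134 ]
stub [0.4997 0.1011 0.084 ]
nut [ 0.505  -0.0479  0.064 ]
cl1 [0.5571 0.2521 0.114 ]
cl2 [ 0.4874 -0.2108  0.114 ]
r [ 16  45  14  14 162] [272.59259259 191.58024691]
y [ 79  41  15  15 166] [336.0060241  188.26506024]
b [140  57  15  15 178] [396.59550562 204.06179775]
[array([0.659, 0.247, 0.05 ]), array([ 0.583, -0.24 ,  0.05 ]), array([ 0.39 , -0.212,  0.05 ]), array([0.463, 0.279, 0.05 ])]
```

```bash
python3 -m inch '[{"jaw":255,"z":0.5},{"jaw":255,"x":0.35,"y":0.9},{"jaw":255,"x":0.35,"y":0.9},{"jaw":255,"x":0.35,"y":0.9},{"jaw":255,"x":0.35,"y":0.9},{"jaw":255,"x":0.35,"y":0.9},{"jaw":255,"x":0.35,"y":0.9},{"jaw":255,"x":0.35,"y":0.9},{"jaw":255,"x":0.35,"y":0.9},{"jaw":255,"x":0.35,"y":0.9},{"jaw":255,"x":0.35,"y":0.9},{"jaw":255}]'
```

```text
$[0]: bad value
```

```bash
python3 -m inch '[{"jaw":255,"x":0,"y":0,"z":0.5,"ax":0,"ay":0,"az":0}]'
```

```text
time_s: 0.22
tcp_pos: [0.2354, -0.5764, 0.2485]
ee_rot: [[-0.926, -0.378, -0.005], [-0.378, 0.926, 0.009], [0.001, 0.01, -1.0]]
wrist_force: [-0.9, -0.8, -0.1]
gripper_width: 0.946
```

All seven keys are required in each row.

```bash
python3 -m inch '[{"jaw":255,"x":0.35,"y":0.9,"z":0,"ax":0,"ay":0,"az":0},{"jaw":255,"x":0.35,"y":0.9,"z":0,"ax":0,"ay":0,"az":0},{"jaw":255,"x":0.35,"y":0.9,"z":0,"ax":0,"ay":0,"az":0},{"jaw":255,"x":0.35,"y":0.9,"z":0,"ax":0,"ay":0,"az":0},{"jaw":255,"x":0.35,"y":0.9,"z":0,"ax":0,"ay":0,"az":0},{"jaw":255,"x":0.35,"y":0.9,"z":0,"ax":0,"ay":0,"az":0},{"jaw":255,"x":0.35,"y":0.9,"z":0,"ax":0,"ay":0,"az":0},{"jaw":255,"x":0.35,"y":0.9,"z":0,"ax":0,"ay":0,"az":0},{"jaw":255,"x":0.35,"y":0.9,"z":0,"ax":0,"ay":0,"az":0},{"jaw":255,"x":0.35,"y":0.9,"z":0,"ax":0,"ay":0,"az":0},{"jaw":255,"x":0,"y":0,"z":0,"ax":0,"ay":0,"az":0}]'
```

```text
time_s: 1.6
tcp_pos: [0.4474, -0.0197, 0.2467]
ee_rot: [[-0.927, -0.376, -0.004], [-0.376, 0.927, 0.008], [0.001, 0.009, -1.0]]
wrist_force: [-0.2, -0.2, -0.0]
gripper_width: 0.01
```

```bash
python3 -m inch '[{"jaw":255,"x":0.37,"y":0.8,"z":0,"ax":0,"ay":0,"az":0},{"jaw":255,"x":0.37,"y":0.8,"z":0,"ax":0,"ay":0,"az":0},{"jaw":255,"x":0.37,"y":0.8,"z":-0.4,"ax":0,"ay":0,"az":0},{"jaw":255,"x":0.37,"y":0.8,"z":-0.4,"ax":0,"ay":0,"az":0},{"jaw":255,"x":0,"y":0.1,"z":-0.4,"ax":0,"ay":0,"az":0},{"jaw":255,"x":0,"y":0,"z":0,"ax":0,"ay":0,"az":0}]'
```

```text
time_s: 2.35
tcp_pos: [0.5368, 0.1802, 0.1713]
ee_rot: [[-0.929, -0.371, -0.007], [-0.371, 0.929, 0.006], [0.004, 0.008, -1.0]]
wrist_force: [0.7, -0.6, 0.3]
gripper_width: 0.003
```

```bash
python3 - <<'E'
from h import *
p=camera_params('wrist');s=sense();print(s['tcp_pos'],s['wrist_force'],p['vfov'])
a=capture('side')[:,:,::-1];b=capture('wrist')[:,:,::-1];t=capture('top')[:,:,::-1]
cv2.imwrite('pics/w1.png',b)
c=np.hstack([cv2.resize(a[150:270,240:360],(400,400),interpolation=2),cv2.resize(t[140:240,220:320],(400,400),interpolation=2)]);cv2.imwrite('pics/s1.png',c)
for n,X in(('tcp',s['tcp_pos']),('r',(.534,.173,.11)),('y',(.538,.0205,.122)),('b',(.497,-.118,.134))):print(n,proj(p,X))
E
```

```text
[0.53679196 0.18020358 0.17126912] [ 0.6547016  -0.59815498  0.32374804] 64.36468534439098
tcp [323.89769446 247.42659751]
r [315.24199945 206.59077376]
y [ 95.27394677 134.99067862]
b [-163.39968593  -32.22174755]
```

View pics/w1.png

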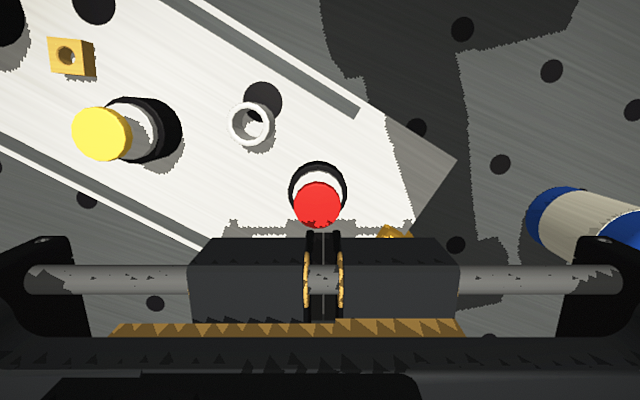

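View pics/s1.png

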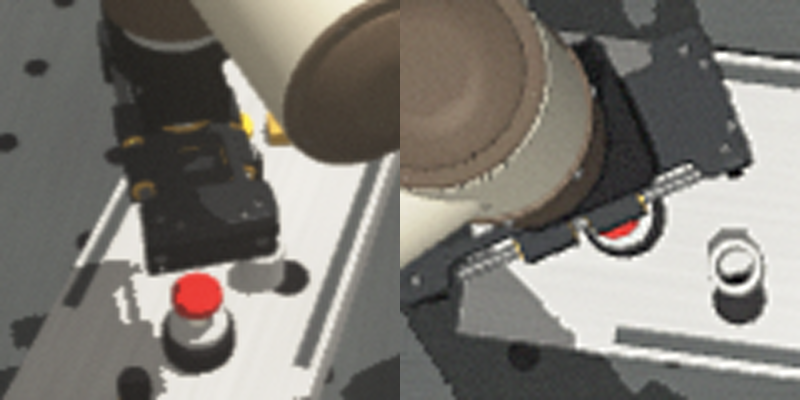

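```bash
python3 - <<'E'
from h import *
p=camera_params('wrist');s=sense();t=camera_params('top');d=camera_params('side')
print('r',at(p,316.5,203.5,.11),'y',at(p,101.5,133.5,.122))
X=s['tcp_pos']
for h in(0,.02,.05,.07,.1):
    Y=X+[0,0,h];q=proj(d,Y);print(h,(q-[240,150])*3.33,'wrist',proj(p,Y))
print(-p['R'].T@p['t']-X, s['ee_rot'])
b=cv2.imread('pics/w1.png');cv2.imwrite('pics/w1c.png',cv2.resize(b[150:350,180:470],None,fx=2.75,fy=2.75,interpolation=2))
a=capture('side')[:,:,::-1];cv2.imwrite('pics/s1c.png',cv2.resize(a[150:270,240:360],(600,600),interpolation=2))
E
```

```text
r [0.53466225 0.17378624 0.11      ] y [0.53857165 0.02266806 0.122     ]
0 [184.29069998 233.81829522] wrist [323.933582   247.44959274]
0.02 [183.2529466  212.84735993] wrist [324.4479932  264.37293665]
0.05 [181.62969597 180.04468776] wrist [325.50796303 299.24432784]
0.07 [180.50040769 157.2240138 ] wrist [326.52509453 332.70640302]
0.1 [178.730737 121.462483] wrist [328.96114235 412.84866171]
[-0.06809745 -0.02945183  0.16270072] [[-9.28759346e-01 -3.70682933e-01 -4.91277554e-04]
 [-3.70670877e-01  9.28716676e-01  9.40411663e-03]
 [-3.02968787e-03  8.91626348e-03 -9.99955660e-01]]
```

View pics/w1c.png

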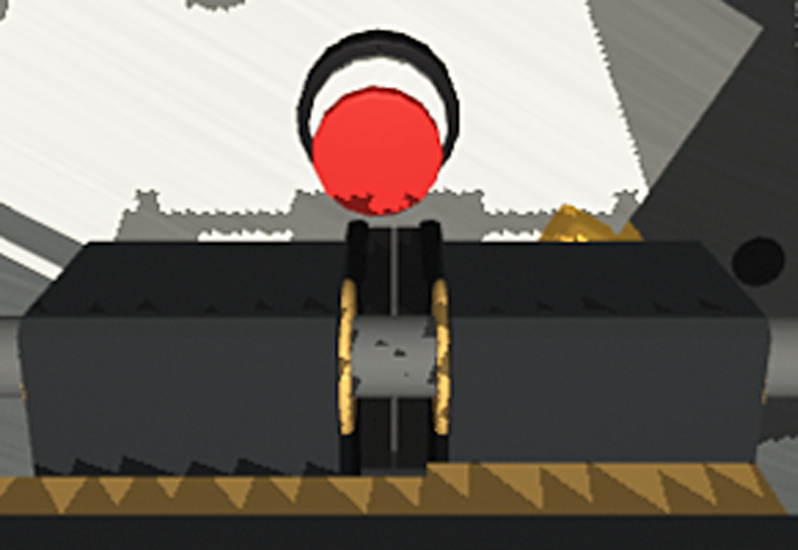

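View pics/s1c.png

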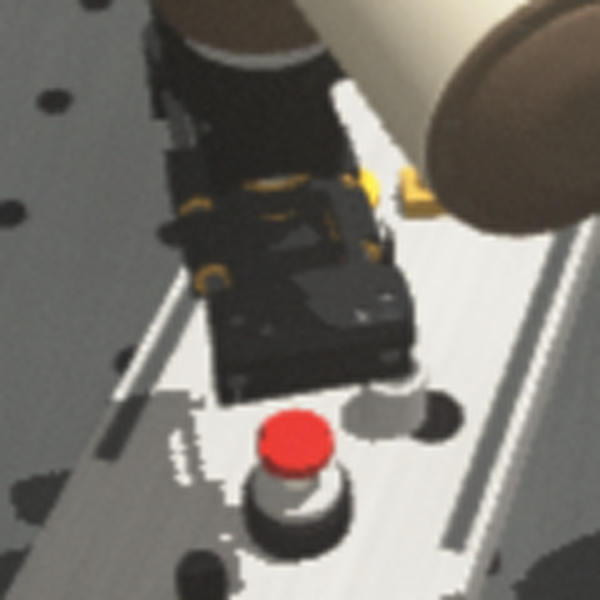

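```bash
python3 -m inch '[{"jaw":255,"x":-0.04,"y":-0.11,"z":-0.3,"ax":0,"ay":0,"az":0},{"jaw":255,"x":0,"y":0,"z":-0.3,"ax":0,"ay":0,"az":0},{"jaw":255,"x":0,"y":0,"z":0,"ax":0,"ay":0,"az":0}]'
```

```text
time_s: 2.92
tcp_pos: [0.538, 0.1723, 0.1436]
ee_rot: [[-0.93, -0.368, 0.008], [-0.368, 0.93, 0.014], [-0.013, 0.01, -1.0]]
wrist_force: [-0.5, 0.2, 0.0]
gripper_width: 0.006
```

```bash
for i in 1 2 3; do python3 -m inch '[{"jaw":255,"x":0,"y":0,"z":0,"ax":0,"ay":0,"az":0}]' | sed -n '1,4p'; done
```

```text
time_s: 3.05
tcp_pos: [0.5388, 0.1722, 0.1453]
ee_rot: [[-0.93, -0.368, 0.011], [-0.368, 0.93, 0.016], [-0.016, 0.011, -1.0]]
wrist_force: [0.5, -0.3, -0.1]
time_s: 3.18
tcp_pos: [0.5393, 0.1723, 0.1465]
ee_rot: [[-0.93, -0.368, 0.012], [-0.368, 0.93, 0.017], [-0.018, 0.011, -1.0]]
wrist_force: [0.2, 0.2, -1.0]
time_s: 3.3
tcp_pos: [0.5396, 0.1725, 0.1472]
ee_rot: [[-0.93, -0.368, 0.014], [-0.368, 0.93, 0.017], [-0.019, 0.011, -1.0]]
wrist_force: [0.2, -0.4, -0.7]
```

```bash
for i in 1; do python3 -m inch '[{"jaw":255,"x":-0.08,"y":0.02,"z":-0.2,"ax":-0.1,"ay":0.08,"az":0}]' | sed -n '1,4p'; python3 -m inch '[{"jaw":255,"x":-0.02,"y":0,"z":-0.1,"ax":-0.03,"ay":0.03,"az":0}]' | sed -n '1,4p';  done
```

```text
time_s: 3.42
tcp_pos: [0.5355, 0.1739, 0.1361]
ee_rot: [[-0.93, -0.367, 0.002], [-0.367, 0.93, 0.001], [-0.002, -0.0, -1.0]]
wrist_force: [0.1, -0.1, 0.1]
time_s: 3.55
tcp_pos: [0.5334, 0.1739, 0.1289]
ee_rot: [[-0.93, -0.368, -0.006], [-0.368, 0.93, -0.006], [0.007, -0.004, -1.0]]
wrist_force: [0.7, -0.3, -0.4]
```

```bash
python3 -m inch '[{"jaw":255,"x":0.02,"y":0,"z":-0.15,"ax":0.02,"ay":-0.02,"az":0}]' | sed -n '1,4p'; python3 -m inch '[{"jaw":255,"x":0.01,"y":0,"z":-0.08,"ax":0,"ay":0,"az":0}]' | sed -n '1,4p'
python3 - <<'E'
from h import *
p=camera_params('wrist');s=sense();print(s['tcp_pos'])
b=capture('wrist')[:,:,::-1];t=capture('side')[:,:,::-1]
cv2.imwrite('pics/w2.png',np.hstack([cv2.resize(b[140:340,220:420],(400,400),interpolation=2),cv2.resize(t[180:280,240:340],(400,400),interpolation=2)]))
E
```

```text
time_s: 3.68
tcp_pos: [0.5347, 0.1743, 0.1192]
ee_rot: [[-0.93, -0.368, -0.002], [-0.368, 0.93, -0.003], [0.003, -0.002, -1.0]]
wrist_force: [0.4, 0.3, 0.6]
time_s: 3.8
tcp_pos: [0.5348, 0.1741, 0.1132]
ee_rot: [[-0.93, -0.368, -0.003], [-0.368, 0.93, -0.003], [0.005, -0.002, -1.0]]
wrist_force: [0.1, 0.7, 0.2]
[0.53484666 0.1740637  0.11316325]
```

View pics/w2.png

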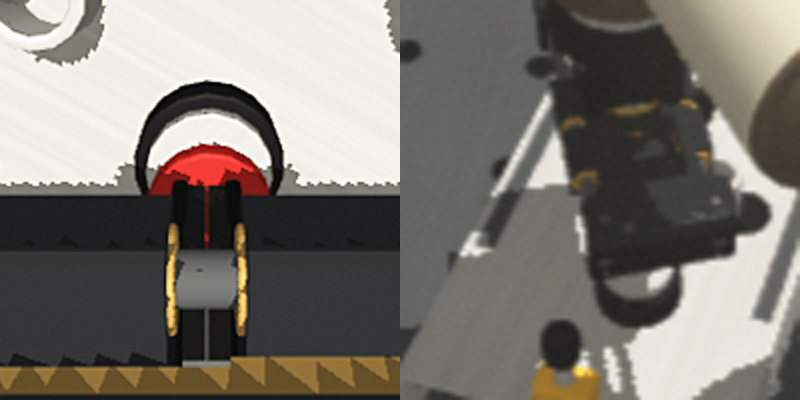

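The fingertips are centred over the red disc, at crop column 207 against 209, and sit just above it. Next I press in small steps.

```bash
python3 -m inch '[{"jaw":255,"x":0,"y":0,"z":-0.05,"ax":0,"ay":0,"az":0}]' | sed -n '1,4p'; python3 -m inch '[{"jaw":255,"x":0,"y":0,"z":-0.05,"ax":0,"ay":0,"az":0}]' | sed -n '1,4p'
```

```text
time_s: 4.03
tcp_pos: [0.5352, 0.1741, 0.1105]
ee_rot: [[-0.93, -0.368, -0.003], [-0.368, 0.93, -0.003], [0.004, -0.002, -1.0]]
wrist_force: [0.2, 0.3, -0.3]
time_s: 4.15
tcp_pos: [0.5354, 0.1741, 0.1079]
ee_rot: [[-0.93, -0.368, -0.003], [-0.368, 0.93, -0.003], [0.004, -0.002, -1.0]]
wrist_force: [-1.7, -0.6, 2.7]
```

```bash
for i in 1; do python3 -m inch '[{"jaw":255,"x":0,"y":0,"z":-0.05,"ax":0,"ay":0,"az":0}]' | sed -n '1,4p'; python3 -m inch '[{"jaw":255,"x":0,"y":0,"z":-0.05,"ax":0,"ay":0,"az":0}]' | sed -n '1,4p'; done
```

```text
time_s: 4.28
tcp_pos: [0.5353, 0.1741, 0.1052]
ee_rot: [[-0.93, -0.368, -0.002], [-0.368, 0.93, -0.003], [0.003, -0.002, -1.0]]
wrist_force: [-0.9, 0.5, 3.0]
time_s: 4.4
tcp_pos: [0.5353, 0.1741, 0.1023]
ee_rot: [[-0.93, -0.368, -0.002], [-0.368, 0.93, -0.003], [0.003, -0.002, -1.0]]
wrist_force: [-1.1, -0.1, 2.6]
```

```bash
python3 -m inch '[{"jaw":255,"x":0,"y":0,"z":-0.04,"ax":0,"ay":0,"az":0}]' | sed -n '1,4p'; python3 -m inch '[{"jaw":255,"x":0,"y":0,"z":0,"ax":0,"ay":0,"az":0}]' | sed -n '1,4p';  python3 -m inch '[{"jaw":255,"x":0,"y":0,"z":0.3,"ax":0,"ay":0,"az":0},{"jaw":255,"x":0,"y":0,"z":0.6,"ax":0,"ay":0,"az":0},{"jaw":255,"x":0,"y":0,"z":0.5,"ax":0,"ay":0,"az":0}]' | sed -n '1,4p'
```

```text
time_s: 4.53
tcp_pos: [0.5353, 0.1741, 0.0999]
ee_rot: [[-0.93, -0.369, -0.002], [-0.369, 0.93, -0.003], [0.003, -0.002, -1.0]]
wrist_force: [-1.4, -0.2, 3.1]
time_s: 4.65
tcp_pos: [0.5353, 0.1741, 0.0996]
ee_rot: [[-0.93, -0.368, -0.002], [-0.368, 0.93, -0.003], [0.003, -0.002, -1.0]]
wrist_force: [-1.1, 0.6, 1.3]
time_s: 5.03
tcp_pos: [0.5336, 0.1731, 0.1814]
ee_rot: [[-0.93, -0.368, -0.009], [-0.368, 0.93, -0.007], [0.01, -0.003, -1.0]]
wrist_force: [-0.4, 0.5, -0.3]
```

```bash
python3 -m inch '[{"jaw":255,"x":0.03,"y":-0.8,"z":0,"ax":0,"ay":0,"az":0},{"jaw":255,"x":0.03,"y":-0.8,"z":0,"ax":0,"ay":0,"az":0},{"jaw":255,"x":0.03,"y":-0.8,"z":0,"ax":0,"ay":0,"az":0},{"jaw":255,"x":0,"y":-0.1,"z":0,"ax":0,"ay":0,"az":0},{"jaw":255,"x":0,"y":0,"z":0,"ax":0,"ay":0,"az":0}]'
python3 - <<'E'
from h import *
p=camera_params('wrist');s=sense();print(s['tcp_pos'])
b=capture('wrist')[:,:,::-1];t=capture('side')[:,:,::-1]
cv2.imwrite('pics/w3.png',b);cv2.imwrite('pics/s3.png',cv2.resize(t[130:280,220:380],(640,600),interpolation=2))
for n,X in(('y',(.538,.0215,.122)),('b',(.497,-.118,.134))):print(n,proj(p,X))
E
```

```text
time_s: 5.65
tcp_pos: [0.5412, 0.0208, 0.1831]
ee_rot: [[-0.929, -0.37, -0.001], [-0.37, 0.929, -0.003], [0.002, -0.002, -1.0]]
wrist_force: [1.1, 0.4, -0.4]
gripper_width: 0.005
[0.5411764  0.02079737 0.18308353]
y [326.25997847 209.85000224]
b [144.34895783  79.27703868]
```

View pics/w3.png

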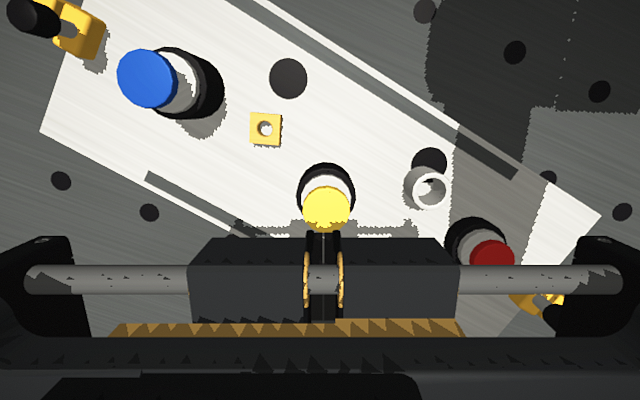

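View pics/s3.png

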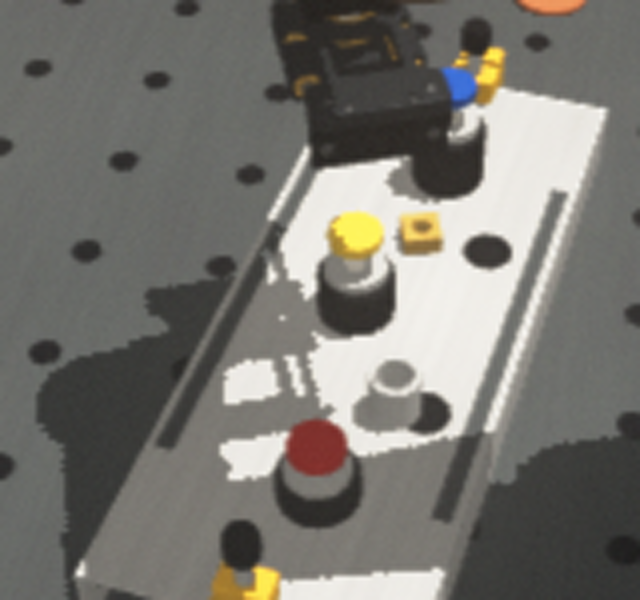

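Red is down about 9 mm: its top edge moved 2.9 px in the side view and its foot has not moved. Yellow is at wrist pixel (326,208) against a prediction of (326,210), so it is confirmed.

```bash
python3 - <<'E'
from h import *
p=camera_params('wrist');print(at(p,326,208,.122),at(p,147,78,.134))
E
python3 -m inch '[{"jaw":255,"x":-0.05,"y":0.02,"z":-0.3,"ax":0,"ay":0,"az":0},{"jaw":255,"x":0,"y":0,"z":-0.25,"ax":0,"ay":0,"az":0}]' | sed -n '1,4p'; python3 -m inch '[{"jaw":255,"x":0,"y":0,"z":-0.15,"ax":0,"ay":0,"az":0}]' | sed -n '1,4p'
```

```text
[0.53671591 0.02161198 0.122     ] [ 0.495834   -0.11588196  0.134     ]
time_s: 6.0
tcp_pos: [0.5394, 0.0252, 0.1504]
ee_rot: [[-0.927, -0.374, 0.002], [-0.374, 0.927, -0.002], [-0.001, -0.002, -1.0]]
wrist_force: [0.2, 0.1, 0.3]
time_s: 6.12
tcp_pos: [0.5393, 0.0259, 0.1404]
ee_rot: [[-0.927, -0.375, 0.001], [-0.375, 0.927, -0.002], [-0.001, -0.002, -1.0]]
wrist_force: [-0.2, 0.6, 0.2]
```

```bash
python3 -m inch '[{"jaw":255,"x":-0.03,"y":-0.08,"z":-0.12,"ax":0,"ay":0,"az":0}]' | sed -n '1,4p'; python3 -m inch '[{"jaw":255,"x":0,"y":-0.02,"z":-0.08,"ax":0,"ay":0,"az":0}]' | sed -n '1,4p'
```

```text
time_s: 6.25
tcp_pos: [0.5377, 0.0216, 0.1326]
ee_rot: [[-0.927, -0.376, 0.001], [-0.376, 0.927, -0.002], [-0.0, -0.003, -1.0]]
wrist_force: [-0.7, -0.2, -0.8]
time_s: 6.38
tcp_pos: [0.5376, 0.0201, 0.1273]
ee_rot: [[-0.926, -0.376, 0.001], [-0.376, 0.926, -0.002], [-0.0, -0.003, -1.0]]
wrist_force: [0.4, 0.2, -0.1]
```

```bash
python3 -m inch '[{"jaw":255,"x":0,"y":0.03,"z":-0.05,"ax":0,"ay":0,"az":0}]' | sed -n '1,4p'; for k in 1; do python3 -m inch '[{"jaw":255,"x":0,"y":0,"z":-0.05,"ax":0,"ay":0,"az":0}]' | sed -n '1,4p'; python3 -m inch '[{"jaw":255,"x":0,"y":0,"z":-0.05,"ax":0,"ay":0,"az":0}]' | sed -n '1,4p'; done
```

```text
time_s: 6.5
tcp_pos: [0.5377, 0.0218, 0.1241]
ee_rot: [[-0.927, -0.376, 0.001], [-0.376, 0.927, -0.002], [-0.0, -0.003, -1.0]]
wrist_force: [-0.4, 0.2, -0.5]
time_s: 6.62
tcp_pos: [0.5379, 0.0219, 0.1214]
ee_rot: [[-0.927, -0.376, 0.002], [-0.376, 0.927, -0.002], [-0.001, -0.003, -1.0]]
wrist_force: [-0.9, 1.5, 2.5]
time_s: 6.75
tcp_pos: [0.538, 0.0219, 0.1188]
ee_rot: [[-0.927, -0.376, 0.002], [-0.376, 0.927, -0.002], [-0.001, -0.003, -1.0]]
wrist_force: [-1.3, 0.5, 2.4]
```

Contact came at z ≈ 0.122, as expected. I press on to about 0.1120.

```bash
python3 -m inch '[{"jaw":255,"x":0,"y":0,"z":-0.05,"ax":0,"ay":0,"az":0}]' | sed -n '1,4p'; python3 -m inch '[{"jaw":255,"x":0,"y":0,"z":-0.05,"ax":0,"ay":0,"az":0}]' | sed -n '1,4p'; python3 -m inch '[{"jaw":255,"x":0,"y":0,"z":-0.02,"ax":0,"ay":0,"az":0},{"jaw":255,"x":0,"y":0,"z":0,"ax":0,"ay":0,"az":0}]' | sed -n '1,4p'; python3 -m inch '[{"jaw":255,"x":0,"y":0,"z":0.3,"ax":0,"ay":0,"az":0},{"jaw":255,"x":0,"y":0,"z":0.6,"ax":0,"ay":0,"az":0},{"jaw":255,"x":0,"y":0,"z":0.5,"ax":0,"ay":0,"az":0}]' | sed -n '1,4p'
```

```text
time_s: 6.88
tcp_pos: [0.5379, 0.0219, 0.116]
ee_rot: [[-0.927, -0.376, 0.002], [-0.376, 0.927, -0.002], [-0.001, -0.003, -1.0]]
wrist_force: [-2.0, 0.2, 3.2]
time_s: 7.0
tcp_pos: [0.5379, 0.0219, 0.1131]
ee_rot: [[-0.927, -0.376, 0.002], [-0.376, 0.927, -0.002], [-0.001, -0.003, -1.0]]
wrist_force: [-1.5, 0.7, 3.0]
time_s: 7.25
tcp_pos: [0.5379, 0.0219, 0.1116]
ee_rot: [[-0.926, -0.376, 0.002], [-0.376, 0.926, -0.002], [-0.001, -0.003, -1.0]]
wrist_force: [-1.4, 0.5, 1.5]
time_s: 7.62
tcp_pos: [0.5365, 0.0214, 0.1939]
ee_rot: [[-0.927, -0.376, -0.004], [-0.376, 0.927, -0.004], [0.005, -0.002, -1.0]]
wrist_force: [0.2, -0.4, -1.3]
```

```bash
python3 -m inch '[{"jaw":255,"x":-0.2,"y":-0.75,"z":0,"ax":0,"ay":0,"az":0},{"jaw":255,"x":-0.2,"y":-0.75,"z":0,"ax":0,"ay":0,"az":0},{"jaw":255,"x":-0.2,"y":-0.75,"z":0,"ax":0,"ay":0,"az":0},{"jaw":255,"x":0,"y":-0.1,"z":0,"ax":0,"ay":0,"az":0},{"jaw":255,"x":0,"y":0,"z":0,"ax":0,"ay":0,"az":0}]'
python3 - <<'E'
from h import *
p=camera_params('wrist');s=sense();print(s['tcp_pos'])
b=capture('wrist')[:,:,::-1];t=capture('side')[:,:,::-1]
cv2.imwrite('pics/w4.png',b);cv2.imwrite('pics/s4.png',cv2.resize(t[130:280,220:380],(640,600),interpolation=2))
for n,X in(('b',(.497,-.117,.134)),):print(n,proj(p,X))
E
```

```text
time_s: 8.25
tcp_pos: [0.5025, -0.1224, 0.1959]
ee_rot: [[-0.926, -0.377, 0.006], [-0.377, 0.926, -0.002], [-0.005, -0.004, -1.0]]
wrist_force: [0.6, 0.1, -0.8]
gripper_width: 0.003
[ 0.50252328 -0.12236858  0.19589908]
b [333.52462484 208.46849676]
```

View pics/w4.png

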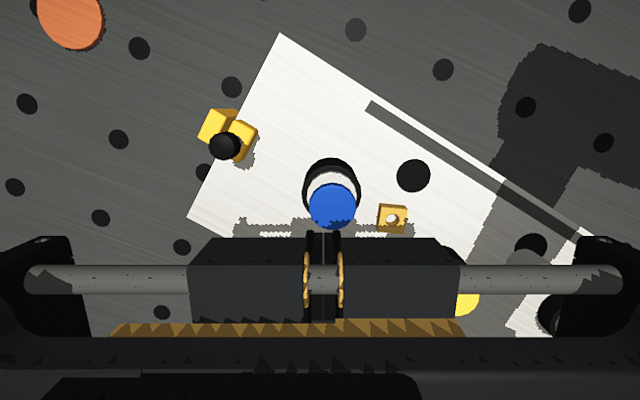

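View pics/s4.png

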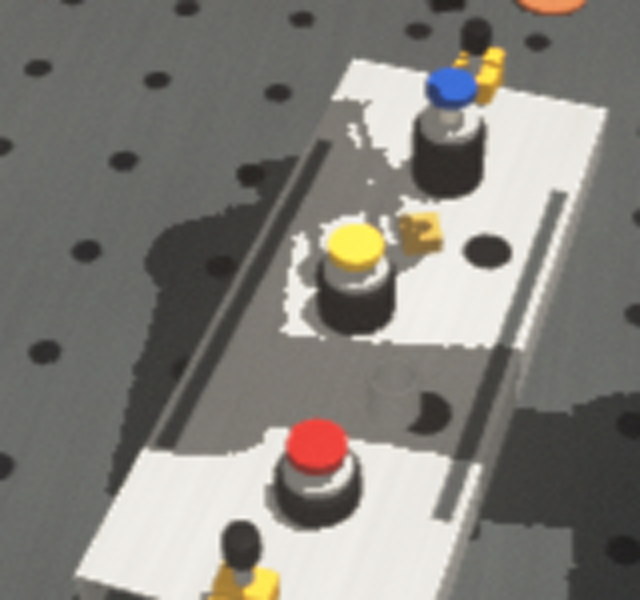

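Red and yellow are both down and their feet have not moved. Blue is at wrist pixel (332,206), predicted (333.5,208.5).

```bash
python3 - <<'E'
from h import *
p=camera_params('wrist');print(at(p,332,206,.134))
E
python3 -m inch '[{"jaw":255,"x":-0.1,"y":0.09,"z":-0.3,"ax":0,"ay":0.03,"az":0},{"jaw":255,"x":0,"y":0,"z":-0.25,"ax":0,"ay":0,"az":0}]' | sed -n '1,4p'; python3 -m inch '[{"jaw":255,"x":0,"y":0,"z":-0.15,"ax":0,"ay":0,"az":0}]' | sed -n '1,4p'
```

```text
[ 0.49568707 -0.11801841  0.134     ]
time_s: 8.6
tcp_pos: [0.4983, -0.1141, 0.1632]
ee_rot: [[-0.924, -0.382, 0.004], [-0.382, 0.924, -0.002], [-0.003, -0.004, -1.0]]
wrist_force: [0.4, 0.2, 0.7]
time_s: 8.72
tcp_pos: [0.4985, -0.1131, 0.1535]
ee_rot: [[-0.924, -0.383, 0.004], [-0.383, 0.924, -0.002], [-0.002, -0.003, -1.0]]
wrist_force: [-0.6, -0.4, 0.1]
```

Target is about (0.4965, -0.1173).

```bash
python3 -m inch '[{"jaw":255,"x":-0.04,"y":-0.08,"z":-0.12,"ax":0,"ay":0.02,"az":0}]' | sed -n '1,4p'; python3 -m inch '[{"jaw":255,"x":0,"y":0,"z":-0.08,"ax":0,"ay":0,"az":0}]' | sed -n '1,4p'
```

```text
time_s: 8.85
tcp_pos: [0.4964, -0.1173, 0.1459]
ee_rot: [[-0.923, -0.385, -0.0], [-0.385, 0.923, -0.002], [0.001, -0.002, -1.0]]
wrist_force: [-0.7, -0.4, -1.1]
time_s: 8.98
tcp_pos: [0.4965, -0.1173, 0.1407]
ee_rot: [[-0.923, -0.385, -0.0], [-0.385, 0.923, -0.002], [0.001, -0.002, -1.0]]
wrist_force: [0.9, -0.4, 0.7]
```

```bash
for k in 1; do python3 -m inch '[{"jaw":255,"x":0,"y":0,"z":-0.06,"ax":0,"ay":0,"az":0}]' | sed -n '1,4p'; python3 -m inch '[{"jaw":255,"x":0,"y":0,"z":-0.05,"ax":0,"ay":0,"az":0}]' | sed -n '1,4p'; python3 -m inch '[{"jaw":255,"x":0,"y":0,"z":-0.05,"ax":0,"ay":0,"az":0}]' | sed -n '1,4p';done
```

```text
time_s: 9.1
tcp_pos: [0.4966, -0.1173, 0.1371]
ee_rot: [[-0.923, -0.385, 0.0], [-0.385, 0.923, -0.002], [0.001, -0.002, -1.0]]
wrist_force: [0.3, 0.5, -0.5]
time_s: 9.22
tcp_pos: [0.4968, -0.1174, 0.1341]
ee_rot: [[-0.923, -0.385, 0.0], [-0.385, 0.923, -0.002], [0.0, -0.002, -1.0]]
wrist_force: [-0.3, -0.5, 3.3]
time_s: 9.35
tcp_pos: [0.4969, -0.1174, 0.1314]
ee_rot: [[-0.923, -0.385, 0.001], [-0.385, 0.923, -0.002], [0.0, -0.003, -1.0]]
wrist_force: [-2.4, 0.9, 2.7]
```

```bash
python3 -m inch '[{"jaw":255,"x":0,"y":0,"z":-0.05,"ax":0,"ay":0,"az":0}]' | sed -n '1,4p'; python3 -m inch '[{"jaw":255,"x":0,"y":0,"z":-0.05,"ax":0,"ay":0,"az":0}]' | sed -n '1,4p'; python3 -m inch '[{"jaw":255,"x":0,"y":0,"z":-0.02,"ax":0,"ay":0,"az":0},{"jaw":255,"x":0,"y":0,"z":0,"ax":0,"ay":0,"az":0}]' | sed -n '1,4p'; python3 -m inch '[{"jaw":255,"x":0,"y":0,"z":0.3,"ax":0,"ay":0,"az":0},{"jaw":255,"x":0,"y":0,"z":0.6,"ax":0,"ay":0,"az":0},{"jaw":255,"x":0,"y":0,"z":0.8,"ax":0,"ay":0,"az":0},{"jaw":255,"x":-0.1,"y":-0.8,"z":0.3,"ax":0,"ay":0,"az":0},{"jaw":255,"x":-0.4,"y":-0.8,"z":0,"ax":0,"ay":0,"az":0},{"jaw":255,"x":-0.4,"y":-0.8,"z":0,"ax":0,"ay":0,"az":0},{"jaw":255,"x":-0.4,"y":-0.8,"z":0,"ax":0,"ay":0,"az":0},{"jaw":255,"x":0,"y":0,"z":0,"ax":0,"ay":0,"az":0},{"jaw":255,"x":0,"y":0,"z":0,"ax":0,"ay":0,"az":0}]' | sed -n '1,4p'
python3 - <<'E'
from h import *
b=capture('top')[:,:,::-1];t=capture('side')[:,:,::-1]
cv2.imwrite('pics/t5.png',cv2.resize(b[140:255,225:450],None,fx=3.5,fy=3.5,interpolation=2));cv2.imwrite('pics/s5.png',cv2.resize(t[130:280,220:380],(640,600),interpolation=2))
c=[cv2.resize(t[y-20:y+30,x-25:x+25],(266,266),interpolation=2) for x,y in((299,240),(309,190),(333,155))]
cv2.imwrite('pics/s5c.png',np.vstack([cv2.imread('pics/sidec.png'),np.hstack(c)]))
E
```

```text
time_s: 9.48
tcp_pos: [0.4969, -0.1174, 0.1286]
ee_rot: [[-0.923, -0.385, 0.001], [-0.385, 0.923, -0.002], [-0.0, -0.003, -1.0]]
wrist_force: [-1.4, 0.2, 2.5]
time_s: 9.6
tcp_pos: [0.4968, -0.1174, 0.1257]
ee_rot: [[-0.923, -0.385, 0.001], [-0.385, 0.923, -0.002], [-0.0, -0.003, -1.0]]
wrist_force: [-1.1, 0.5, 2.6]
time_s: 9.85
tcp_pos: [0.4968, -0.1174, 0.1243]
ee_rot: [[-0.923, -0.385, 0.001], [-0.385, 0.923, -0.002], [-0.0, -0.003, -1.0]]
wrist_force: [-0.7, 1.8, 1.6]
time_s: 10.98
tcp_pos: [0.4177, -0.3151, 0.2456]
ee_rot: [[-0.922, -0.386, 0.005], [-0.386, 0.922, -0.005], [-0.002, -0.006, -1.0]]
wrist_force: [-0.1, 0.7, 0.0]
```

View pics/t5.png

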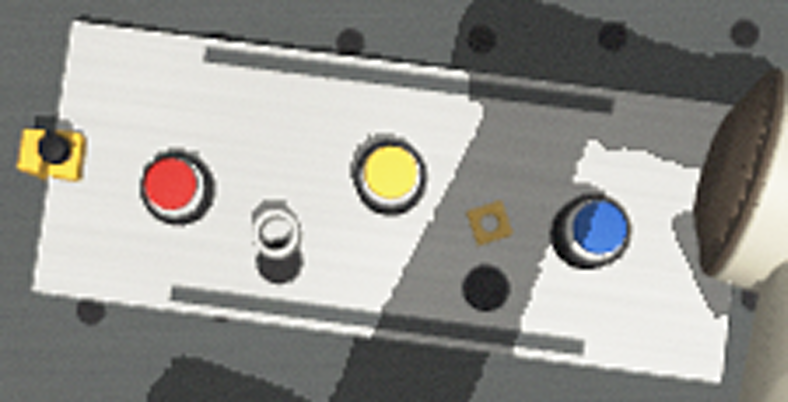

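View pics/s5c.png

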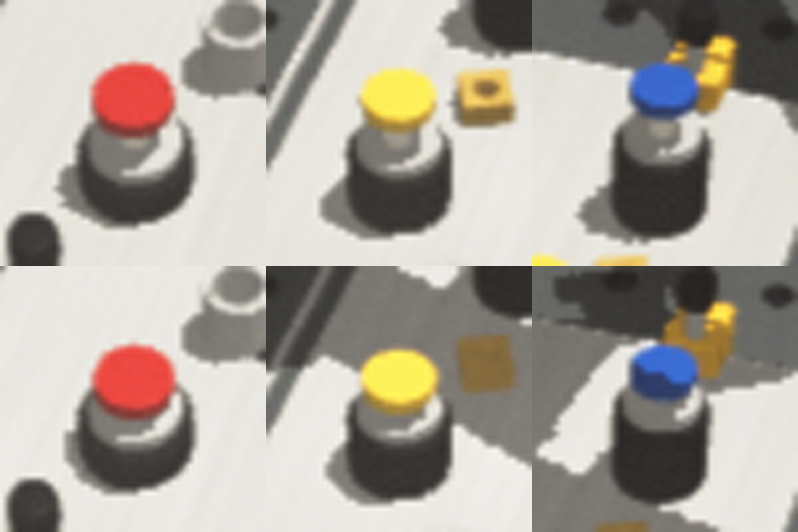

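All three caps dropped about 15–17 crop px, which is 9–10 mm. Feet, stub and nut have not moved, and the arm is clear.

```bash
python3 -c "
from station import *
print(finish_job())"
```

```text
the job is handed in; nothing more can be done
None
```

I touched the caps in the order red, yellow, blue with closed fingertips from straight above. I then backed off to about (0.42, -0.32, 0.25) and handed the job in at about 11 s.

- **Cap travel:** Each cap was pushed down about 10 mm by the tool position. The force read about 3 N, and contact came at the expected heights.
- **Final pictures:** The before/after side pictures show each cap down about 9–10 mm, well short of its stop. The top and side pictures show the feet, stub and nut where they were.
- **Not rechecked:** I did not measure the bottle and blank again at the end, but the arm never went near them at their height.
- **Disagreements:** The cameras differed by up to about 3 mm on the cap positions. The TCP drifted slightly on rows with no commanded move, and I corrected for that before each touch.

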